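# Put the mixed-up cutter heads of the moulder back in their places

## Task

The three cutter heads have been put back in each other's places: bring the grooving disc to the round dish, the star-shaped profile head to the square tray, and the heavy planing head to the bottom of the set box, each sitting flat inside its rim, with the light spacer ring laid flat on top of the planing head, around its hub. Park a head on the empty rubber mat, let go, while you make room; never set a head on the bare bench or let one fall over. Leave the wax tin and the marking gauge where they are.

Things in the scene. Friction and masses are not known exactly. Their poses are not given: they have to be found in the camera images.
- planing_head: Planing head, the heaviest part (about 0.8 kg): plain round aluminium drum 100 mm in diameter and 45 mm high, its hub 20 mm higher still (65 mm in all). The steel hub on top is 34 mm in diameter and is the place to grip it. Origin: centre of the underside, z up. At the start it stands in the square tray.
- groove_disc: Grooving disc (about 0.5 kg): flat toothed steel disc 120 mm in diameter and 12 mm thick, its hub 24 mm higher still (36 mm in all). The steel hub on top is 34 mm in diameter and is the place to grip it. Origin: centre of the underside, z up. At the start it lies in the set box.
- profile_head: Profile head (about 0.5 kg): dark steel star with four blunt wings, 90 mm across the wing tips, 30 mm high, its hub 24 mm higher still (54 mm in all). The steel hub on top is 34 mm in diameter and is the place to grip it. Origin: centre of the underside, z up. At the start it stands in the round dish.
- spacer_ring: Spacer ring, the lightest part (40 g): grey plastic ring, 66 mm outside, 50 mm inside, 16 mm high, lying flat on the bench at the start. It goes loosely over a head's hub and is gripped across its outside. Origin: centre of the underside, z up.
- set_box: Set box: square open plywood box, fixed, 148 mm outside, 136 mm inside, rim 40 mm above the bench, inner floor 8 mm above the bench. Origin: centre of the underside, on the bench; x and y along the sides.
- round_dish: Round dish: pale wooden dish with a low rim, fixed, 156 mm outside, 140 mm inside, rim 20 mm high, inner floor 8 mm above the bench. Origin: centre of the underside, on the bench.
- square_tray: Square tray: low tray with a plywood floor and a dark wooden rim, fixed, 126 mm outside, 114 mm inside, rim 18 mm high, inner floor 8 mm above the bench. Origin: centre of the underside, on the bench; x and y along the sides.
- rubber_mat: Rubber mat: round black pad, fixed, 132 mm in diameter, its flat top 8 mm above the bench, no rim; empty at the start. Origin: centre of the underside, on the bench.
- wax_tin: Bystander: small round tin with a green lid, 46 mm in diameter, 35 mm high, loose on the bench. Origin: centre of the underside.
- marking_gauge: Bystander: wooden marking gauge lying loose on the bench, bar 150 mm long along its x, with a 46 mm square stock, 54 mm high in all. Origin: on the bench under the middle of the bar.
There are look-alikes about, which are no part of the job. What is shaped like the groove_disc but green is not meant.

How it is judged:
By the outcome, as a careful person would: the job done as asked, in the order asked, and still so for the second after the job is handed in, with the robot touching nothing.
It also fails if it takes over 115 s, if anything falls off the work surface, if the arm or the gripper's body presses on something with over 40 N, if the wrist force passes 120 N, or if a joint passes its speed limit or range.

## Robot

A 6-joint arm with a two-finger parallel gripper is mounted at the origin on the work surface. World frame = base frame: x ahead of the robot, y to its left, z up, the work surface at z = 0. Lengths are in m, angles in rad, forces in N, time in s.
With the tool pointing down it reaches from about 0.35 to 0.85 m from the base axis. Payload 8.1 kg.
Tool frame: the origin (TCP) lies at the very end of the fingers, on their centre line; the grasp point (between the pads) lies 19 mm behind it; z points along the fingers, y is the line along which they close (so a half turn about z gives the same grasp; the last joint's range is limited). The gripper opens to 93 mm and grips with 3 to 60 N. Pads are 15 mm wide; open, the fingers measure 128 mm over their backs; the gripper's body (75 mm by 188 mm) begins 65 mm behind the grasp point.
Start: joints at [1.235, 0.13, 1.488, -0, 1.523, -0.085], TCP at [0.149, 0.581, 0.219] pointing down, gripper open.
Joint ranges: [-2.96, 2.96], [-0.89, 2.26], [0.02, 2.5], [-1.34, 4.48], [0, 2.73], [-2.66, 2.66]. Speed limits (rad/s): [2.39, 2.39, 2.79, 3.14, 3.14, 3.14].

## Interface

Orientations are given as a rotation vector (axis times angle).
In Python, from plant import monitor, eyes, ticket gives the robot as it stands.
- The arm moves only by the tool arm_command, never from a script. Its argument "deltas" is a list that holds one entry, the list of rows, each a list of 6 numbers: the shift along the world's x, y, z in cm, then the turn, a rotation vector about the world's x, y, z in degrees. In form: [[[tx, ty, tz, rx, ry, rz], ...]]. A call has 1 to 12 rows; each row shifts and turns the commanded pose from where the row before left it; what a row does not reach is not made up. A row lasts 1/12 s, in which the tool goes at most 41.7 mm and 7.16 degrees, less where a joint would pass 70% of its speed; a pose out of reach is approached as far as the arm can. A call is refused whole if a number of a shift passes 4.17 or a number of a turn 7.16, either way. A call with a gripper value outside its range is refused whole. "gripper" is the opening, from -1 (shut) to 1 (fully open), set as the call begins (left out, the last holds). The fingers move at their own pace and stop on an object; "squeeze" is the grip in N (left out, the last holds). Time passes only in rows, so rows that do not move let the fingers close. It gives the time, the measured TCP pose, the force, the opening and the grip force at its end, in the units of the state.
- monitor.read_state(): the state, without advancing time (a new reading comes with each control period).
- eyes.read_camera(name): name is "side" or "top"; returns the picture (400x640x3 uint8, blue, green, red); there is no depth.
- eyes.camera_model(name): a dict with "fx", "fy", "cx", "cy" (pixels), "rvec" (rotation vector, rad) and "tvec" (3), from world to camera coordinates, as OpenCV has them. Camera axes: x right, y down, z forward; pixel columns grow to the right and rows downward; lengths in m; the calibration is good to about 2 mm. A picture is of the moment at which its call begins. camera_model takes no time and is no camera call.
- ticket.close_job(): hands the job in; it is judged then, once.
The state is a dict: "t": time; "q": joint angles; "dq": joint speeds; "joint_torque": joint torques, N m; "tool_pos": TCP position; "orientation": TCP orientation; "force": force on the tool from outside, world axes, zero at the start; "wrist_torque": the same for the moment, N m; "opening": finger opening in m; "gripper_force": force on a finger pad.
Only numpy, scipy, OpenCV 4.12 (cv2) and the standard library are available. Lean on these libraries where they do the work, as an engineer would, in place of code of your own. Each camera call takes 0.05 s, during which the arm holds its last target. There are 200 camera calls.

## Working session

There is one attempt and no reset: what is moved stays moved. The work goes in short steps, Python scripts to look and compute and a tool call to move; the robot and the scene stay as the last step left them, time stands still between calls to the robot, and variables do not carry over. Pictures are saved under pics/ and viewed, at most 14 in all, crops included, and the job is handed in when it is done.

Besides the shell and the picture viewer there is one more tool, called as name(argument=value, ...), one argument or row to a line, values as JSON. arm_command: Moves the arm, as the interface text tells. Its arguments: {"type":"object","properties":{"deltas":{"type":"array"},"gripper":{"type":"number"},"squeeze":{"type":"number"}},"required":["deltas"]}

```bash
mkdir -p pics; ls; cat > h.py <<'E'
import numpy as np, cv2
from plant import monitor, eyes, ticket
def px2w(cam,u,v,z):
    m=eyes.camera_model(cam);R=cv2.Rodrigues(np.array(m["rvec"],float))[0];t=np.array(m["tvec"],float).ravel()
    d=R.T@np.array([(u-m["cx"])/m["fx"],(v-m["cy"])/m["fy"],1]);c=-R.T@t
    return (c+d*(z-c[2])/d[2])[:2].round(4)
def w2px(cam,p):
    m=eyes.camera_model(cam);R=cv2.Rodrigues(np.array(m["rvec"],float))[0];t=np.array(m["tvec"],float).ravel()
    q=R@np.array(p,float)+t
    return np.array([m["fx"]*q[0]/q[2]+m["cx"],m["fy"]*q[1]/q[2]+m["cy"]]).round(1)
def circ(cam,c,z,r,n=60):
    return np.array([w2px(cam,[c[0]+r*np.cos(a),c[1]+r*np.sin(a),z]) for a in np.linspace(0,2*np.pi,n)])
E
python3 - <<'E'
from h import *
for c in("top","side"):
    cv2.imwrite(f"pics/{c}0.png",eyes.read_camera(c)); m=eyes.camera_model(c)
    R=cv2.Rodrigues(np.array(m["rvec"],float))[0]; print(c,m["fx"],(-R.T@np.array(m["tvec"]).ravel()).round(3),R[2].round(2))
s=monitor.read_state();print(s["t"],s["tool_pos"],s["orientation"],s["force"],s["opening"])
E
```

```text
pics
top 418.20107169065966 [0.31  0.007 0.898] [ 0.2   0.01 -0.98]
side 463.86768569813705 [-0.03  -0.933  0.628] [ 0.43  0.77 -0.47]
0.1 [0.1486977  0.58073279 0.21770993] [-3.92851766e-01 -3.11657393e+00  2.58112950e-03] [ 0.14041166  0.09299794 -0.00023685] 0.09319824616453393
```

View pics/top0.png

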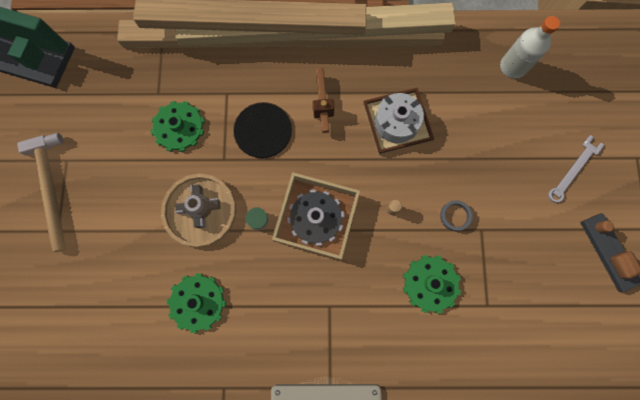

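View pics/side0.png

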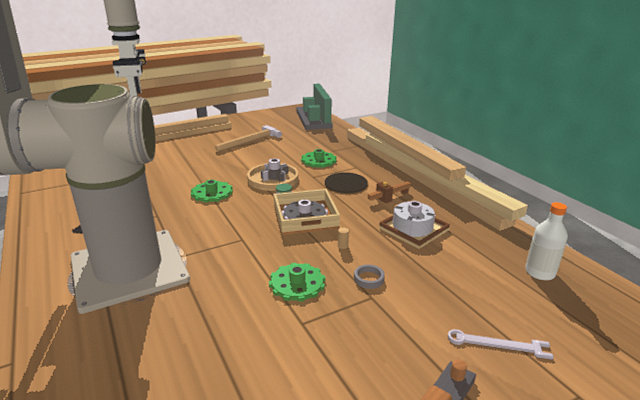

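The top view shows the dish (199,210) with the profile head, the box (316,217) with the grooving disc, the tray (399,121) with the planing head, the mat (263,130), the ring (457,215), the tin (257,218), the gauge (323,103) and a peg (395,207). The green discs are look-alikes. I'll enlarge it next.

```bash
python3 - <<'E'
from h import *
a=cv2.imread("pics/top0.png")
cv2.imwrite("pics/cA.png",cv2.resize(a[80:265,155:365],None,fx=3.2,fy=3.2,interpolation=cv2.INTER_CUBIC)) 
cv2.imwrite("pics/cB.png",cv2.resize(a[80:240,360:480],None,fx=3.6,fy=3.6,interpolation=cv2.INTER_CUBIC))
E
```

```text
(no output)
```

View pics/cA.png

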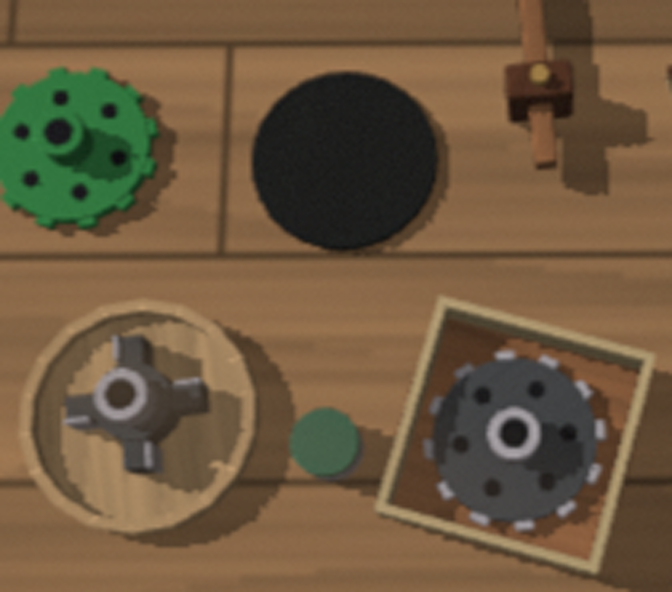

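View pics/cB.png

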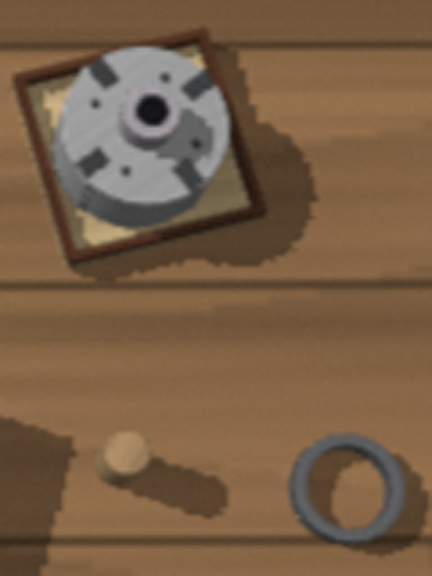

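```bash
python3 - <<'E'
from h import *
A=lambda u,v:((u+.5)/3.2-.5+155,(v+.5)/3.2-.5+80)
B=lambda u,v:((u+.5)/3.6-.5+360,(v+.5)/3.6-.5+80)
P={}
def one(n,p,z): P[n]=px2w("top",*p,z); print(n,P[n],"r",np.hypot(*P[n]).round(3))
one("mat",A(345,160),.008);one("dish",A(138.5,415.5),.02);one("groove",A(514,433),.044);one("prof",A(120,394),.062);one("tin",A(325,442),.035)
one("gauge",A(540,75),.054);one("gaugeend",A(545,165),.025);one("plan",B(152,112),.073);one("ring",B(348,488),.016);one("peg",B(125,453),.04)
for n,c,z,f in(("box",[(443,297),(655,354),(597,573),(377,512)],.04,A),("tray",[(13,75),(206,29),(266,212),(71,264)],.018,B)):
    w=np.array([px2w("top",*f(*q),z) for q in c]);P[n]=w.mean(0)
    e=np.roll(w,-1,0)-w; print(n,P[n].round(4),np.linalg.norm(e,axis=1).round(4),np.degrees(np.arctan2(e[:,1],e[:,0])).round(1))
# star wings directions
for q in((132,345),(205,385),(145,468),(70,415)):
    d=px2w("top",*A(*q),.038)-P["prof"];print("wing",d,np.degrees(np.arctan2(d[1],d[0])).round(1))
im=cv2.imread("pics/top0.png"); im=cv2.resize(im,None,fx=2,fy=2)[100:560,300:980].copy()
sd=cv2.resize(cv2.imread("pics/side0.png"),None,fx=2.4,fy=2.4)[330:720,500:1180].copy()
def dr(c,z,r,col):
    cv2.polylines(im,[np.int32((circ("top",c,z,r)+.5)*2-[300,100])],1,col,1); cv2.polylines(sd,[np.int32((circ("side",c,z,r)+.5)*2.4-[500,330])],1,col,1)
dr(P["mat"],.008,.066,(0,255,255));dr(P["dish"],.02,.078,(0,0,255));dr(P["groove"],.044,.017,(255,0,0));dr(P["groove"],.02,.06,(255,0,255));dr(P["prof"],.062,.017,(0,255,0));dr(P["plan"],.073,.017,(0,0,255));dr(P["plan"],.053,.05,(255,0,255));dr(P["ring"],.016,.033,(0,255,255));dr(P["peg"],.04,.012,(0,255,0));dr(P["tin"],.035,.023,(0,255,255))
cv2.imwrite("pics/ov.png",np.vstack([im])); cv2.imwrite("pics/ovs.png",sd)
E
```

```text
mat [0.6449 0.1386] r 0.66
dish [0.4615 0.2704] r 0.535
groove [0.4449 0.0196] r 0.445
prof [0.4682 0.2704] r 0.541
tin [0.4409 0.1431] r 0.464
gauge [0.6873 0.0017] r 0.687
gaugeend [ 0.6342 -0.0016] r 0.634
plan [ 0.6607 -0.1627] r 0.68
ring [ 0.4477 -0.2803] r 0.528
peg [ 0.4649 -0.1451] r 0.487
box [0.4461 0.0171] [0.1449 0.1477 0.146  0.1481] [-105.7  164.3   74.4  -16.1]
tray [ 0.6632 -0.165 ] [0.1256 0.1248 0.1247 0.1275] [ -76.1 -165.7  105.2   14.7]
wing [0.0374 0.0014] 2.1
wing [ 0.0103 -0.048 ] -77.9
wing [-0.0443 -0.0115] -165.4
wing [-0.0093  0.0395] 103.2
```

View pics/ov.png

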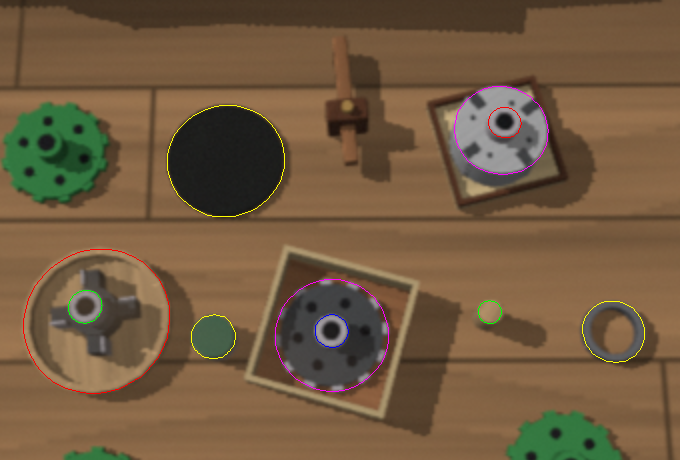

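View pics/ovs.png

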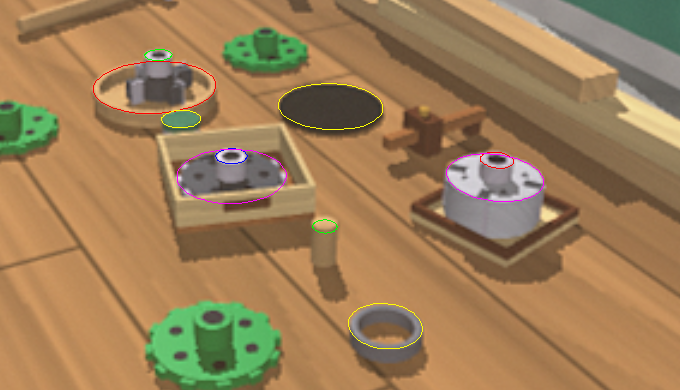

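All overlays match the top and side views, and the sizes check out (box about 147 mm, tray about 125 mm). Plan: profile head to the mat, grooving disc to the dish, planing head to the box, profile head to the tray, then the ring.

arm_command(
  deltas=[
    [[1.3,-1.3,-0.2,0,0,0],[2.7,-2.6,-0.7,0,0,0],[2.8,-2.75,-0.8,0,0,0],[2.8,-2.75,-0.8,0,0,0],[2.8,-2.75,-0.8,0,0,0],[2.8,-2.75,-0.8,0,0,0],[2.8,-2.75,-0.8,0,0,0],[2.8,-2.75,-0.8,0,0,0],[2.8,-2.75,-0.8,0,0,0],[2.8,-2.75,-0.8,0,0,0],[2.8,-2.7,-0.8,0,0,0],[1.5,-1.4,-0.4,0,0,0]],
  ],
  gripper=0.3,
  squeeze=35,
)

```text
t: 1.1
tool_pos: [0.4576, 0.2777, 0.1322]
orientation: [-0.396, -3.116, 0.003]
force: [0.0, 0.2, -1.2]
opening: 0.0604
gripper_force: 0.0
```

arm_command(
  deltas=[
    [[1.1,-0.8,0,0,0,0],[0,0,-1.5,0,0,0],[0,0,0,0,0,0],[0,0,0,0,0,0]],
  ],
)

```text
t: 1.43
tool_pos: [0.4658, 0.2733, 0.1179]
orientation: [-0.392, -3.115, 0.002]
force: [-0.2, -0.1, -0.8]
opening: 0.0607
gripper_force: 0.0
```

arm_command(
  deltas=[
    [[0.2,-0.3,-1.5,0,0,0],[0,0,-2.0,0,0,0],[0,0,-2.0,0,0,0],[0,0,-1.3,0,0,0],[0,0,-0.8,0,0,0],[0,0,0,0,0,0],[0,0,0,0,0,0]],
  ],
)

```text
t: 2.02
tool_pos: [0.4688, 0.2707, 0.0431]
orientation: [-0.392, -3.117, 0.0]
force: [1.0, -0.7, -0.0]
opening: 0.0602
gripper_force: 0.0
```

arm_command(
  deltas=[
    [[0,0,0,0,0,0],[0,0,0,0,0,0],[0,0,0,0,0,0],[0,0,0,0,0,0],[0,0,0,0,0,0],[0,0,0,0,0,0]],
  ],
  gripper=-1,
)

```text
t: 2.52
tool_pos: [0.4693, 0.2702, 0.0432]
orientation: [0.393, 3.116, 0.0]
force: [-0.1, -2.0, 3.8]
opening: 0.0334
gripper_force: 35.0
```

arm_command(
  deltas=[
    [[0,0,0.7,0,0,0],[0,0,1.5,0,0,0],[0,0,2.0,0,0,0],[0.5,-0.4,1.2,0,0,0],[1.5,-1.1,0.6,0,0,0],[2.2,-1.7,0,0,0,0],[2.5,-1.9,0,0,0,0],[2.5,-1.9,0,0,0,0],[2.5,-1.9,0,0,0,0],[2.2,-1.6,0,0,0,0],[1.7,-1.3,0,0,0,0],[1.0,-0.7,0,0,0,0]],
  ],
)

```text
t: 3.52
tool_pos: [0.6367, 0.1426, 0.1023]
orientation: [0.396, 3.116, -0.001]
force: [0.0, 0.4, -3.4]
opening: 0.0335
gripper_force: 35.0
```

arm_command(
  deltas=[
    [[0.6,-0.4,0,0,0,0],[0.3,-0.2,0,0,0,0],[0,0,-1.2,0,0,0],[0,0,-1.8,0,0,0],[0,0,-1.2,0,0,0],[0,0,0,0,0,0],[0,0,0,0,0,0]],
  ],
)

```text
t: 4.1
tool_pos: [0.6419, 0.1397, 0.0587]
orientation: [-0.391, -3.113, 0.001]
force: [0.5, -0.5, -3.9]
opening: 0.0331
gripper_force: 35.0
```

arm_command(
  deltas=[
    [[0.3,-0.1,-0.5,0,0,0],[0,0,-0.5,0,0,0],[0,0,-0.3,0,0,0],[0,0,-0.2,0,0,0],[0,0,-0.1,0,0,0],[0,0,0,0,0,0],[0,0,0,0,0,0],[0,0,0,0,0,0]],
  ],
)

```text
t: 4.77
tool_pos: [0.647, 0.1383, 0.0449]
orientation: [0.393, 3.117, 0.0]
force: [-0.5, -0.7, -3.4]
opening: 0.033
gripper_force: 35.0
```

arm_command(
  deltas=[
    [[0,0,-0.1,0,0,0],[0,0,-0.1,0,0,0],[0,0,0,0,0,0],[0,0,0,0,0,0]],
  ],
)

```text
t: 5.1
tool_pos: [0.6472, 0.1382, 0.0433]
orientation: [0.393, 3.116, 0.0]
force: [-1.5, -0.7, 0.9]
opening: 0.0334
gripper_force: 35.0
```

arm_command(
  deltas=[
    [[0,0,0,0,0,0],[0,0,0,0,0,0],[0,0,0,0,0,0],[0,0,1.0,0,0,0],[0,0,2.5,0,0,0],[0,0,2.5,0,0,0],[0,0,1.5,0,0,0],[0,0,0,0,0,0]],
  ],
  gripper=0.3,
)

```text
t: 5.77
tool_pos: [0.6501, 0.1387, 0.1238]
orientation: [0.392, 3.109, 0.003]
force: [0.2, 0.8, 0.9]
opening: 0.0602
gripper_force: 0.0
```

arm_command(
  deltas=[
    [[-1.0,-0.6,0,0,0,0],[-2.3,-1.3,0,0,0,0],[-2.8,-1.6,0,0,0,0],[-2.8,-1.6,0,0,0,0],[-2.8,-1.6,0,0,0,0],[-2.8,-1.6,0,0,0,0],[-2.8,-1.6,0,0,0,0],[-2.0,-1.2,-0.5,0,0,0],[-0.9,-0.6,-1.0,0,0,0],[0,0,-1.0,0,0,0],[0,0,0,0,0,0],[0,0,0,0,0,0]],
  ],
)

```text
t: 6.77
tool_pos: [0.4448, 0.0216, 0.092]
orientation: [-0.393, -3.116, -0.0]
force: [0.7, -0.0, 0.6]
opening: 0.0604
gripper_force: 0.0
```

arm_command(
  deltas=[
    [[0,-0.2,-1.2,0,0,0],[0,0,-2.0,0,0,0],[0,0,-1.8,0,0,0],[0,0,-1.0,0,0,0],[0,0,-0.5,0,0,0],[0,0,-0.3,0,0,0],[0,0,0,0,0,0],[0,0,0,0,0,0]],
  ],
)

```text
t: 7.43
tool_pos: [0.4457, 0.0193, 0.0254]
orientation: [0.392, 3.116, 0.0]
force: [-0.1, 0.6, 0.3]
opening: 0.0604
gripper_force: 0.0
```

arm_command(
  deltas=[
    [[0,0,0,0,0,0],[0,0,0,0,0,0],[0,0,0,0,0,0],[0,0,0,0,0,0],[0,0,0,0,0,0],[0,0,0,0,0,0]],
  ],
  gripper=-1,
)

```text
t: 7.93
tool_pos: [0.4452, 0.0194, 0.025]
orientation: [0.393, 3.116, 0.0]
force: [-0.3, 1.8, 2.9]
opening: 0.0335
gripper_force: 35.0
```

arm_command(
  deltas=[
    [[0,0,0.7,0,0,0],[0,0,1.5,0,0,0],[0,0,2.0,0,0,0],[0,0,1.8,0,0,0],[0,0.7,1.0,0,0,0],[0.1,1.6,0,0,0,0],[0.2,2.4,0,0,0,0],[0.2,2.8,0,0,0,0],[0.2,2.8,0,0,0,0],[0.2,2.8,0,0,0,0],[0.2,2.8,0,0,0,0],[0.2,2.8,0,0,0,0]],
  ],
)

```text
t: 8.93
tool_pos: [0.4567, 0.2078, 0.0937]
orientation: [-0.393, -3.115, 0.001]
force: [1.3, -0.3, -5.9]
opening: 0.0336
gripper_force: 35.0
```

arm_command(
  deltas=[
    [[0.2,2.6,0,0,0,0],[0.1,1.9,0,0,0,0],[0.1,1.2,0,0,0,0],[0,0.6,0,0,0,0],[0,0,-1.0,0,0,0],[0,0,-1.5,0,0,0],[0,0,-1.0,0,0,0],[0,0,0,0,0,0],[0,0,0,0,0,0]],
  ],
)

```text
t: 9.68
tool_pos: [0.4608, 0.2679, 0.0583]
orientation: [-0.394, -3.114, 0.003]
force: [0.6, 0.1, -5.6]
opening: 0.0335
gripper_force: 35.0
```

Shift +0.1, +0.2 and lower 3.4 cm.

arm_command(
  deltas=[
    [[0.1,0.2,0,0,0,0],[0,0,-1.0,0,0,0],[0,0,-1.0,0,0,0],[0,0,-0.6,0,0,0],[0,0,-0.3,0,0,0],[0,0,-0.2,0,0,0],[0,0,0,0,0,0],[0,0,0,0,0,0],[0,0,0,0,0,0]],
  ],
)

```text
t: 10.43
tool_pos: [0.4632, 0.2714, 0.0291]
orientation: [0.393, 3.116, 0.001]
force: [1.1, 0.0, -6.5]
opening: 0.0337
gripper_force: 35.0
```

arm_command(
  deltas=[
    [[-0.1,-0.1,-0.2,0,0,0],[0,0,-0.1,0,0,0],[0,0,-0.1,0,0,0],[0,0,0,0,0,0],[0,0,0,0,0,0]],
  ],
)

```text
t: 10.85
tool_pos: [0.4619, 0.2702, 0.025]
orientation: [-0.393, -3.117, 0.0]
force: [-2.9, -2.6, 0.2]
opening: 0.0333
gripper_force: 35.0
```

arm_command(
  deltas=[
    [[0,0,0,0,0,0],[0,0,0,0,0,0],[0,0,0,0,0,0],[0,0,1.0,0,0,0],[0,0,2.5,0,0,0],[0,0,3.0,0,0,0],[0,0,3.0,0,0,0],[0.5,-0.9,2.0,0,0,0],[1.2,-2.4,0.5,0,0,0],[1.4,-3.1,0,0,0,0],[1.4,-3.1,0,0,0,0],[1.4,-3.1,0,0,0,0]],
  ],
  gripper=0.3,
)

```text
t: 11.85
tool_pos: [0.5219, 0.1432, 0.1463]
orientation: [0.391, 3.115, 0.001]
force: [0.7, 0.1, -0.7]
opening: 0.06
gripper_force: 0.0
```

arm_command(
  deltas=[
    [[1.4,-3.1,0,0,0,0],[1.4,-3.1,0,0,0,0],[1.4,-3.1,0,0,0,0],[1.4,-3.1,0,0,0,0],[1.4,-3.1,0,0,0,0],[1.4,-3.1,0,0,0,0],[1.4,-3.1,0,0,0,0],[1.4,-3.1,0,0,0,0],[1.2,-2.5,0,0,0,0],[0.6,-1.3,0,0,0,0],[0,0,0,0,0,0],[0,0,0,0,0,0]],
  ],
)

```text
t: 12.85
tool_pos: [0.6511, -0.1424, 0.1452]
orientation: [0.395, 3.116, 0.0]
force: [-0.4, -0.4, 0.5]
opening: 0.0603
gripper_force: 0.0
```

arm_command(
  deltas=[
    [[0.5,-1.0,-0.5,0,0,0],[0.4,-1.0,-1.5,0,0,0],[0,0,-2.0,0,0,0],[0,0,-1.5,0,0,0],[0,0,-0.5,0,0,0],[0,0,0,0,0,0],[0,0,0,0,0,0]],
  ],
)

```text
t: 13.43
tool_pos: [0.6598, -0.1611, 0.0847]
orientation: [-0.392, -3.117, -0.0]
force: [0.2, 0.1, -0.1]
opening: 0.0607
gripper_force: 0.0
```

```bash
python3 - <<'E'
from h import *
a=eyes.read_camera("top")
cv2.imwrite("pics/t1.png",cv2.resize(a[70:270,150:450],None,fx=2.6,fy=2.6,interpolation=cv2.INTER_CUBIC)) 
E
```

```text
(no output)
```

View pics/t1.png

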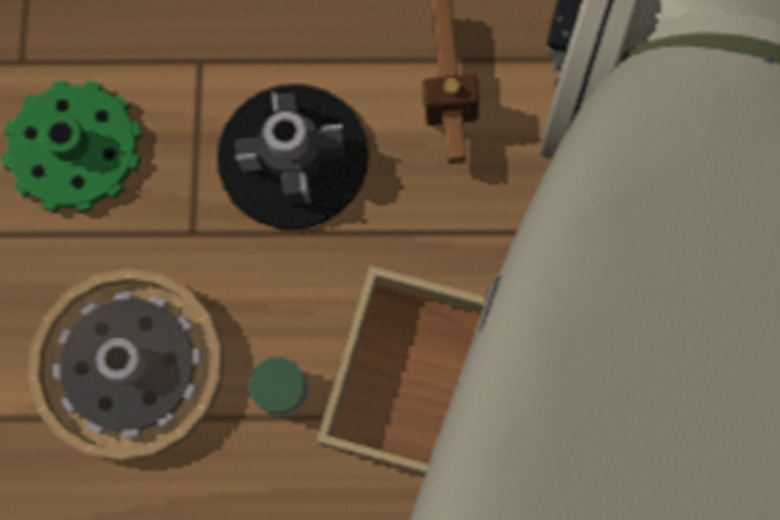

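The picture shows the disc flat in the dish (hub 118,358 in the crop) and the profile head upright on the mat (hub 286,131). The tin and gauge haven't moved.

arm_command(
  deltas=[
    [[0.1,-0.2,-1.0,0,0,0],[0,0,-1.0,0,0,0],[0,0,-0.5,0,0,0],[0,0,-0.2,0,0,0],[0,0,0,0,0,0],[0,0,0,0,0,0]],
  ],
  squeeze=50,
)

```text
t: 13.98
tool_pos: [0.6607, -0.1637, 0.0574]
orientation: [-0.393, -3.116, -0.0]
force: [1.0, 0.2, -0.9]
opening: 0.0602
gripper_force: 0.0
```

arm_command(
  deltas=[
    [[0,0,0,0,0,0],[0,0,0,0,0,0],[0,0,0,0,0,0],[0,0,0,0,0,0],[0,0,0,0,0,0],[0,0,0,0,0,0]],
  ],
  gripper=-1,
)

```text
t: 14.48
tool_pos: [0.6612, -0.1632, 0.058]
orientation: [0.393, 3.116, 0.001]
force: [1.2, 2.4, 1.3]
opening: 0.0327
gripper_force: 50.0
```

arm_command(
  deltas=[
    [[0,0,0.4,0,0,0],[0,0,0.8,0,0,0],[0,0,1.2,0,0,0],[0,0,1.6,0,0,0],[0,0,1.6,0,0,0],[0,0,1.0,0,0,0],[0,0,0.5,0,0,0],[0,0,0,0,0,0]],
  ],
)

```text
t: 15.15
tool_pos: [0.6618, -0.1642, 0.1307]
orientation: [0.393, 3.114, -0.001]
force: [1.1, -0.7, -7.7]
opening: 0.0327
gripper_force: 50.0
```

arm_command(
  deltas=[
    [[-0.5,0.4,0,0,0,0],[-1.2,1.0,0,0,0,0],[-1.8,1.5,0,0,0,0],[-2.1,1.8,0,0,0,0],[-2.1,1.8,0,0,0,0],[-2.1,1.8,0,0,0,0],[-2.1,1.8,0,0,0,0],[-2.1,1.8,0,0,0,0],[-2.1,1.8,0,0,0,0],[-1.9,1.6,0,0,0,0],[-1.5,1.2,0,0,0,0],[-0.9,0.7,0,0,0,0]],
  ],
)

```text
t: 16.15
tool_pos: [0.4537, 0.0099, 0.1269]
orientation: [-0.391, -3.114, -0.001]
force: [-0.1, 0.3, -9.1]
opening: 0.0327
gripper_force: 50.0
```

arm_command(
  deltas=[
    [[-0.4,0.4,0,0,0,0],[-0.2,0.2,0,0,0,0],[0,0,-0.8,0,0,0],[0,0,-1.2,0,0,0],[0,0,-1.0,0,0,0],[0,0,0,0,0,0],[0,0,0,0,0,0],[0,0,0,0,0,0]],
  ],
)

```text
t: 16.82
tool_pos: [0.4508, 0.014, 0.0982]
orientation: [-0.393, -3.116, 0.0]
force: [0.6, 0.4, -8.6]
opening: 0.0329
gripper_force: 50.0
```

arm_command(
  deltas=[
    [[-0.4,0.3,-0.5,0,0,0],[0,0,-1.0,0,0,0],[0,0,-1.0,0,0,0],[0,0,-0.7,0,0,0],[0,0,-0.4,0,0,0],[0,0,-0.2,0,0,0],[0,0,0,0,0,0],[0,0,0,0,0,0],[0,0,0,0,0,0]],
  ],
)

```text
t: 17.57
tool_pos: [0.4474, 0.0172, 0.0611]
orientation: [0.393, 3.116, 0.0]
force: [0.0, -0.6, -7.4]
opening: 0.0328
gripper_force: 50.0
```

arm_command(
  deltas=[
    [[0,0,-0.1,0,0,0],[0,0,-0.1,0,0,0],[0,0,-0.1,0,0,0],[0,0,0,0,0,0],[0,0,0,0,0,0]],
  ],
)

```text
t: 17.98
tool_pos: [0.4471, 0.0172, 0.0579]
orientation: [0.393, 3.116, -0.0]
force: [-0.6, -0.9, -4.8]
opening: 0.0325
gripper_force: 50.0
```

arm_command(
  deltas=[
    [[0,0,-0.1,0,0,0],[0,0,0,0,0,0],[0,0,0,0,0,0]],
  ],
)

```text
t: 18.23
tool_pos: [0.4472, 0.0172, 0.0579]
orientation: [0.393, 3.117, -0.0]
force: [-6.6, -0.5, 6.6]
opening: 0.033
gripper_force: 50.0
```

arm_command(
  deltas=[
    [[0,0,0,0,0,0],[0,0,0,0,0,0],[0,0,0,0,0,0],[0,0,1.0,0,0,0],[0,0,2.0,0,0,0],[0,0,2.5,0,0,0],[0.8,0.5,1.5,0,0,0],[1.8,1.1,0,0,0,0],[2.5,1.5,0,0,0,0],[2.8,1.7,0,0,0,0],[2.8,1.7,0,0,0,0],[2.8,1.7,0,0,0,0]],
  ],
  gripper=0.3,
  squeeze=35,
)

```text
t: 19.23
tool_pos: [0.5836, 0.1002, 0.1277]
orientation: [0.393, 3.116, 0.0]
force: [-0.2, 0.1, 0.1]
opening: 0.0606
gripper_force: 0.0
```

arm_command(
  deltas=[
    [[2.6,1.6,0,0,0,0],[2.0,1.2,0,0,0,0],[1.2,0.7,0,0,0,0],[0.4,0.3,0,0,0,0],[0,0,-1.0,0,0,0],[0,0,-1.5,0,0,0],[0,0,-1.0,0,0,0],[0,0,0,0,0,0],[0,0,0,0,0,0]],
  ],
)

```text
t: 19.98
tool_pos: [0.6424, 0.1367, 0.0905]
orientation: [-0.393, -3.114, 0.001]
force: [-0.3, 0.1, 0.2]
opening: 0.0601
gripper_force: 0.0
```

arm_command(
  deltas=[
    [[0.4,0.2,-0.8,0,0,0],[0,0,-1.5,0,0,0],[0,0,-1.3,0,0,0],[0,0,-0.7,0,0,0],[0,0,-0.3,0,0,0],[0,0,0,0,0,0],[0,0,0,0,0,0]],
  ],
)

```text
t: 20.57
tool_pos: [0.6477, 0.1392, 0.0454]
orientation: [-0.393, -3.116, 0.0]
force: [-0.2, 1.3, 0.2]
opening: 0.0607
gripper_force: 0.0
```

arm_command(
  deltas=[
    [[0,0,0,0,0,0],[0,0,0,0,0,0],[0,0,0,0,0,0],[0,0,0,0,0,0],[0,0,0,0,0,0],[0,0,0,0,0,0]],
  ],
  gripper=-1,
)

```text
t: 21.07
tool_pos: [0.6482, 0.139, 0.0461]
orientation: [0.393, 3.116, -0.0]
force: [-0.4, -2.0, 3.1]
opening: 0.0334
gripper_force: 35.0
```

arm_command(
  deltas=[
    [[0,0,0.7,0,0,0],[0,0,1.5,0,0,0],[0,0,2.2,0,0,0],[0,0,2.2,0,0,0],[0,-0.5,1.5,0,0,0],[0,-1.3,0.7,0,0,0],[0.1,-2.2,0,0,0,0],[0.1,-2.6,0,0,0,0],[0.2,-2.8,0,0,0,0],[0.2,-2.8,0,0,0,0],[0.2,-2.8,0,0,0,0],[0.2,-2.8,0,0,0,0]],
  ],
)

```text
t: 22.07
tool_pos: [0.6571, -0.0412, 0.1331]
orientation: [-0.393, -3.116, 0.0]
force: [-0.1, -0.5, -3.2]
opening: 0.0333
gripper_force: 35.0
```

arm_command(
  deltas=[
    [[0.2,-2.8,0,0,0,0],[0.1,-2.8,0,0,0,0],[0.1,-2.5,0,0,0,0],[0,-2.0,0,0,0,0],[0,-1.4,0,0,0,0],[0,-0.7,0,0,0,0],[0,-0.3,0,0,0,0],[0,0,-1.0,0,0,0],[0,0,-2.0,0,0,0],[0,0,-1.5,0,0,0],[0,0,0,0,0,0],[0,0,0,0,0,0]],
  ],
)

```text
t: 23.07
tool_pos: [0.6603, -0.1622, 0.0862]
orientation: [-0.39, -3.113, -0.002]
force: [1.1, -0.6, -3.8]
opening: 0.0333
gripper_force: 35.0
```

arm_command(
  deltas=[
    [[0.3,-0.2,-0.5,0,0,0],[0,0,-1.2,0,0,0],[0,0,-1.0,0,0,0],[0,0,-0.7,0,0,0],[0,0,-0.3,0,0,0],[0,0,-0.1,0,0,0],[0,0,0,0,0,0],[0,0,0,0,0,0],[0,0,0,0,0,0]],
  ],
)

```text
t: 23.82
tool_pos: [0.6654, -0.166, 0.0514]
orientation: [0.393, 3.116, -0.0]
force: [0.5, 0.2, -4.0]
opening: 0.0331
gripper_force: 35.0
```

arm_command(
  deltas=[
    [[-0.1,0.1,-0.3,0,0,0],[0,0,-0.1,0,0,0],[0,0,-0.1,0,0,0],[0,0,-0.1,0,0,0],[0,0,0,0,0,0],[0,0,0,0,0,0]],
  ],
)

```text
t: 24.32
tool_pos: [0.6641, -0.1648, 0.0462]
orientation: [0.393, 3.116, -0.0]
force: [-5.9, 1.0, 6.1]
opening: 0.0333
gripper_force: 35.0
```

arm_command(
  deltas=[
    [[0,0,0,0,0,0],[0,0,0,0,0,0],[0,0,0,0,0,0],[0,0,1.0,0,0,0],[0,0,2.0,0,0,0],[0,0,2.5,0,0,0],[-0.8,-0.4,2.0,0,0,0],[-1.8,-1.0,0.5,0,0,0],[-2.5,-1.3,0,0,0,0],[-2.8,-1.5,0,0,0,0],[-2.8,-1.5,0,0,0,0],[-2.8,-1.5,0,0,0,0]],
  ],
  gripper=0.3,
)

```text
t: 25.32
tool_pos: [0.528, -0.2373, 0.1256]
orientation: [0.392, 3.116, -0.001]
force: [-0.0, -0.5, -0.1]
opening: 0.0602
gripper_force: 0.0
```

arm_command(
  deltas=[
    [[-2.8,-1.5,0,0,0,0],[-2.5,-1.3,0,0,0,0],[-1.6,-0.9,0,0,0,0],[-0.7,-0.4,0,0,0,0],[0,0,-1.5,0,0,0],[0,0,-2.5,0,0,0],[0,0,-2.0,0,0,0],[0,0,0,0,0,0],[0,0,0,0,0,0]],
  ],
  gripper=0.95,
  squeeze=8,
)

```text
t: 26.07
tool_pos: [0.4526, -0.277, 0.0641]
orientation: [-0.392, -3.115, -0.002]
force: [1.0, -0.0, 0.3]
opening: 0.0907
gripper_force: 0.0
```

arm_command(
  deltas=[
    [[-0.4,-0.3,-0.7,0,0,0],[0,0,-1.5,0,0,0],[0,0,-1.3,0,0,0],[0,0,-0.5,0,0,0],[0,0,0,0,0,0],[0,0,0,0,0,0],[0,0,0,0,0,0]],
  ],
)

```text
t: 26.65
tool_pos: [0.4497, -0.2814, 0.026]
orientation: [0.393, 3.115, -0.002]
force: [0.3, -0.3, -0.9]
opening: 0.0907
gripper_force: 0.0
```

```bash
python3 - <<'E'
from h import *
for c in("top","side"): cv2.imwrite(f"pics/{c}2.png",eyes.read_camera(c))
s=cv2.imread("pics/side2.png");t=cv2.imread("pics/top2.png")
cv2.imwrite("pics/m2.png",np.hstack([cv2.resize(s[130:330,200:480],(560,400)),cv2.resize(t[70:270,350:470],(240,400))]))
E
```

```text
(no output)
```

View pics/m2.png

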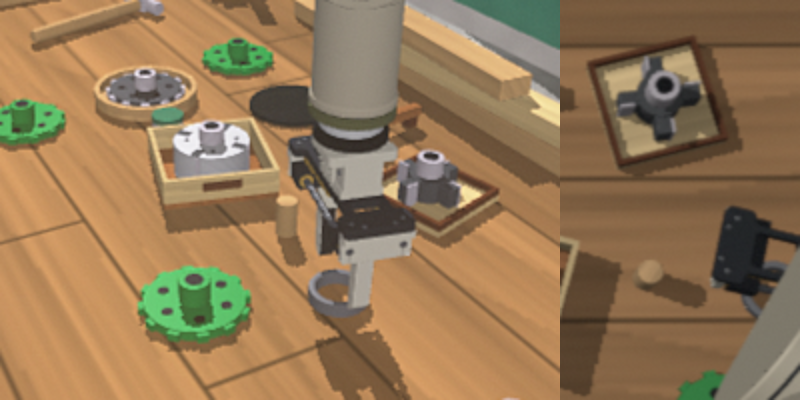

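All three heads sit flat in their places: disc in the dish, planing head in the box, star in the tray. The gripper is over the ring (side crop 340,290).

arm_command(
  deltas=[
    [[-0.2,0.1,-0.7,0,0,0],[0,0,-0.7,0,0,0],[0,0,-0.4,0,0,0],[0,0,-0.2,0,0,0],[0,0,0,0,0,0],[0,0,0,0,0,0]],
  ],
)

```text
t: 27.25
tool_pos: [0.4467, -0.2796, 0.0043]
orientation: [-0.393, -3.116, -0.001]
force: [1.0, 0.3, 0.5]
opening: 0.0905
gripper_force: 0.0
```

arm_command(
  deltas=[
    [[0,0,0,0,0,0],[0,0,0,0,0,0],[0,0,0,0,0,0],[0,0,0,0,0,0],[0,0,0,0,0,0],[0,0,0,0,0,0]],
  ],
  gripper=-1,
)

```text
t: 27.75
tool_pos: [0.447, -0.2799, 0.0049]
orientation: [0.393, 3.117, -0.0]
force: [-0.0, 0.4, 1.1]
opening: 0.0667
gripper_force: 8.0
```

arm_command(
  deltas=[
    [[0,0,0.7,0,0,0],[0,0,1.7,0,0,0],[0,0,2.5,0,0,0],[0,0,2.7,0,0,0],[0,0,2.0,0,0,0],[0,0.7,1.0,0,0,0],[0,1.6,0,0,0,0],[0,2.4,0,0,0,0],[0,2.8,0,0,0,0],[0,2.8,0,0,0,0],[0,2.8,0,0,0,0],[0,2.8,0,0,0,0]],
  ],
)

```text
t: 28.75
tool_pos: [0.4451, -0.1178, 0.1086]
orientation: [-0.392, -3.114, -0.002]
force: [0.5, -1.2, 0.5]
opening: 0.0666
gripper_force: 8.0
```

arm_command(
  deltas=[
    [[0,2.8,0,0,0,0],[0,2.8,0,0,0,0],[0,2.6,0,0,0,0],[0,2.0,0,0,0,0],[0,1.4,0,0,0,0],[0,0.8,0,0,0,0],[0,0.4,0,0,0,0],[0,0,0,0,0,0],[0,0,0,0,0,0]],
  ],
)

```text
t: 29.5
tool_pos: [0.4464, 0.0071, 0.1101]
orientation: [-0.392, -3.116, 0.0]
force: [-0.7, -0.1, -0.1]
opening: 0.067
gripper_force: 8.0
```

arm_command(
  deltas=[
    [[0,0.6,0,0,0,0],[0,0.4,-0.5,0,0,0],[0,0,-1.0,0,0,0],[0,0,-0.7,0,0,0],[0,0,-0.3,0,0,0],[0,0,0,0,0,0],[0,0,0,0,0,0],[0,0,0,0,0,0]],
  ],
)

```text
t: 30.17
tool_pos: [0.447, 0.0171, 0.0858]
orientation: [0.393, 3.117, -0.0]
force: [-0.0, -0.4, -0.5]
opening: 0.0667
gripper_force: 8.0
```

```bash
python3 - <<'E'
from h import *
t=eyes.read_camera("side")
cv2.imwrite("pics/s3.png",cv2.resize(t[130:250,220:380],(720,540),interpolation=cv2.INTER_CUBIC))
E
```

```text
(no output)
```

View pics/s3.png

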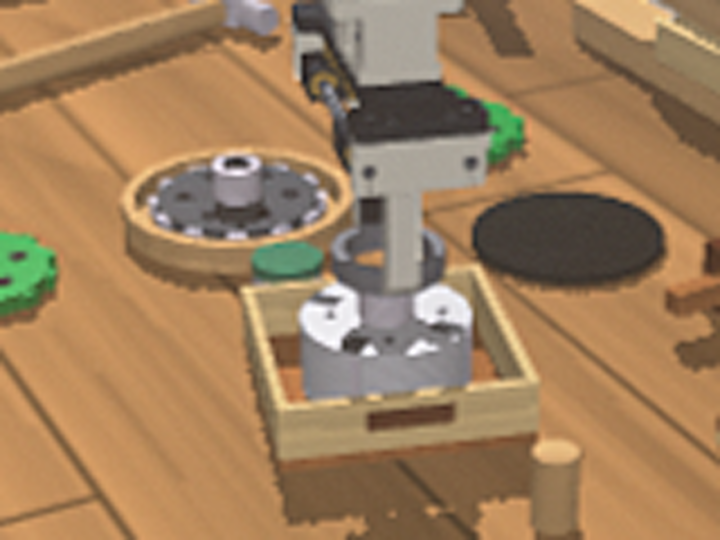

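The ring (388,260) hangs level and centred over the planing head's hub (387,305), so I can lower it.

arm_command(
  deltas=[
    [[0,0,-0.5,0,0,0],[0,0,-0.7,0,0,0],[0,0,-0.7,0,0,0],[0,0,-0.4,0,0,0],[0,0,-0.2,0,0,0],[0,0,0,0,0,0],[0,0,0,0,0,0],[0,0,0,0,0,0]],
  ],
)

```text
t: 30.88
tool_pos: [0.4471, 0.0172, 0.0609]
orientation: [0.393, 3.117, 0.0]
force: [-0.2, 0.1, -0.1]
opening: 0.0669
gripper_force: 8.0
```

arm_command(
  deltas=[
    [[0,0,-0.1,0,0,0],[0,0,-0.1,0,0,0],[0,0,-0.1,0,0,0],[0,0,0,0,0,0],[0,0,0,0,0,0]],
  ],
)

```text
t: 31.3
tool_pos: [0.4471, 0.0172, 0.0578]
orientation: [0.393, 3.116, -0.0]
force: [0.7, -0.3, 0.7]
opening: 0.067
gripper_force: 8.0
```

Landed at the expected height. I'll release, rise and move clear.

arm_command(
  deltas=[
    [[0,0,0,0,0,0],[0,0,0,0,0,0],[0,0,0,0,0,0],[0,0,0,0,0,0],[0,0,0.5,0,0,0],[0,0,1.5,0,0,0],[0,0,2.5,0,0,0],[0,0,3.0,0,0,0],[0,0,3.0,0,0,0],[0,0,3.0,0,0,0],[0,1.0,1.5,0,0,0],[0,2.5,0,0,0,0]],
  ],
  gripper=0.9,
)

```text
t: 32.3
tool_pos: [0.4495, 0.0508, 0.213]
orientation: [0.396, 3.108, -0.0]
force: [0.5, -0.3, -0.1]
opening: 0.0883
gripper_force: 0.0
```

arm_command(
  deltas=[
    [[0,3.0,0,0,0,0],[0,3.0,0,0,0,0],[0,3.0,0,0,0,0],[0,3.0,0,0,0,0],[0,3.0,0,0,0,0],[0,3.0,0,0,0,0],[-0.5,3.0,0,0,0,0],[-0.5,3.0,0,0,0,0],[-0.5,3.0,0,0,0,0],[-0.5,2.0,0,0,0,0],[0,1.0,0,0,0,0],[0,0,0,0,0,0]],
  ],
)

```text
t: 33.3
tool_pos: [0.4265, 0.3538, 0.2077]
orientation: [-0.389, -3.117, -0.0]
force: [1.2, 0.6, 0.3]
opening: 0.0879
gripper_force: 0.0
```

```bash
python3 - <<'E'
from h import *
for c in("top","side"): cv2.imwrite(f"pics/{c}4.png",eyes.read_camera(c))
s=cv2.imread("pics/side4.png");t=cv2.imread("pics/top4.png")
cv2.imwrite("pics/m4.png",np.vstack([cv2.resize(s[130:280,200:480],(560,300)),cv2.resize(t[75:225+0,200:480],(560,300))]))
E
```

```text
(no output)
```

View pics/m4.png

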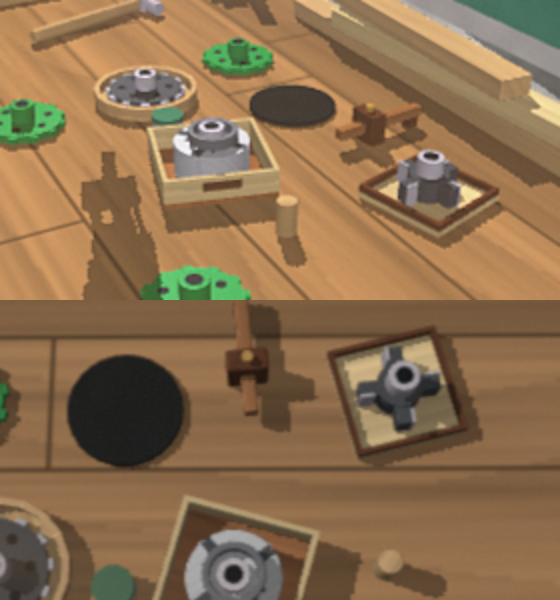

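The ring lies flat around the planing head's hub in the box. The star is in the tray, the disc is in the dish, the mat is empty and the bystanders haven't moved.

```bash
python3 -c "
from h import *
print(ticket.close_job())"
```

```text
the job is handed in; nothing more can be done
None
```

The job is handed in at about 33 s of the 115 s allowed: the grooving disc is in the round dish, the profile head in the square tray, and the planing head in the set box with the spacer ring flat around its hub, while the wax tin and marking gauge were not moved.

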